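Stow the print-bed scraper in its sloped tray

TASK

Put the wide-bladed scraper away: lay it flat in the empty lower compartment of the sloped tool tray, blade in the wide pocket and handle towards the keeper, setting it down rather than letting it fall. When it lies there released, slide the keeper fully home over the end of its handle. Leave the narrow spatula, brush, jar, dishes and wrench where they are.

Things in the scene. Friction and masses are not known exactly. Their poses are not given: they have to be found in the camera images.
- scraper: Wide scraper, lying flat on the bench, 180 mm long along its x: black handle 105 x 24 x 18 mm (x -90 to 15 mm), steel neck 34 mm wide, steel blade 60 mm wide, 50 mm long, 4 mm thick (x 40 to 90 mm), all flush with the underside. Origin: centre of the underside; x points from handle to blade, z up. About 0.14 kg, centre of mass near x = -15 mm.
- scraper_grip (a point): Where to hold the scraper, across the handle: scraper x = -15 mm, mid-height of the handle (9 mm above the underside).
- scraper_tip (a point): Middle of the scraper blade's front edge: scraper x = +90 mm.
- bay: Grey metal board of the fixed tool tray, 140 x 272 mm, sloped 26 degrees, low edge towards the robot. Origin: floor centre of the empty lower compartment, 50 mm above the bench. z: normal to the sloped floor; x: up the slope; y: along the compartment, from keeper to blade pocket. The scraper belongs with its origin here, its x along bay y, z along bay z.
- pocket (a point): Floor centre of the wide blade pocket, bay y = 62 mm. Walls 12 mm high, inner faces at bay x = -34 and +34 mm (y 30 to 99 mm), end wall at y = 95 mm. Between y = -66 and +30 mm nothing stands beside the handle (x -46 to 46 mm): room for fingers. Axes as the bay.
- handle_end (a point): Floor centre of the narrow handle end, bay y = -80 mm. Blocks 12 mm high, inner faces at bay x = -16 and +16 mm (y -95 to -66 mm); it ends at y = -95 mm against the keeper's guide block, 21 mm high. Axes as the bay.
- upper (a point): Floor centre of the upper compartment that holds the brush, bay x = 69 mm (50 to 88 mm), walls 10 mm high. Axes as the bay.
- keeper (a joint): Slide of the grey keeper, m: 0 = open, grows along bay +y, 0.045 = fully home at its stop; starts at 0 to 0.012. Its plate, 30 mm wide, 50 mm long, 6 mm thick, has its underside 23 mm above the sloped floor and its leading edge at bay y = -112 mm + joint value, so when home it covers the last 20 mm or so of the handle. Friction about 1.5 N.
- keeper_fin (a point): Centre of the top face of the keeper's upright fin, which is 14 mm thick along bay x, 32 mm long along bay y and stands 27 mm above the keeper's plate (top face 56 mm above the sloped floor). Moves with the keeper.
- spatula: Bystander: narrow spatula, same length and handle as the scraper but with a blade only 22 mm wide, loose on the bench. Origin: centre of the underside, x from handle to blade.
- brush: Bystander: flat brush 165 mm long, up to 26 mm wide, 12 mm thick, lying in the upper compartment of the tray. Origin: on its underside, about the middle.
- jar: Bystander: amber jar with white cap, 64 mm across, 110 mm tall, loose, standing. Origin: centre of its underside.
- dishes: Bystander: stack of three clear dishes, 88 mm across, 42 mm tall, loose. Origin: centre of its underside.
- wrench: Bystander: flat steel wrench 150 mm long, loose on the bench near the robot. Origin: centre of its underside.
Not all that is in view belongs to the job. Of the things that look like the scraper, take the one that is nearest to the robot's base at the start.

How it is judged (in metres and radians):
On the way:
1. the scraper lies flat in the lower compartment, blade in the wide pocket, let go, with the keeper still open (x of scraper in the frame of bay between -0.009 and 0.009 m and y of scraper in the frame of bay between -0.01 and 0.01 m and z of scraper in the frame of bay between -0.005 and 0.005 m and angle between the x axis of scraper and the y axis of bay, either way round below 0.1 rad and angle between the z axis of scraper and the z axis of bay, either way round below 0.1 rad and y of scraper_tip in the frame of bay above 0.075 m and contact force between the fingers and scraper below 0.05 N and value of joint keeper below 0.02 m), for 0.2 s.
At the end, for the whole second after the job is handed in: Scraper at rest in the lower compartment: origin within 9 mm of its centre up/down the slope and 10 mm along it, underside within 5 mm of the floor, flat and aligned within 0.1 rad, blade in the wide pocket; keeper home (joint above 0.039 m) (x of scraper in the frame of bay between -0.009 and 0.009 m and y of scraper in the frame of bay between -0.01 and 0.01 m and z of scraper in the frame of bay between -0.005 and 0.005 m and angle between the x axis of scraper and the y axis of bay, either way round below 0.1 rad and angle between the z axis of scraper and the z axis of bay, either way round below 0.1 rad and y of scraper_tip in the frame of bay above 0.075 m and linear speed of scraper below 0.02 m/s and value of joint keeper above 0.039 m); the robot touches nothing.
It fails at once if the scraper is let fall (moving faster than 0.65 m/s with no finger touching it) (contact force between the fingers and scraper below 0.05 N and linear speed of scraper above 0.65 m/s).
It fails at once if the spatula, brush, jar, dishes or wrench is moved by more than 30 mm (distance of any of spatula, brush, jar, dishes, wrench from where it was at the start of the episode above 0.03 m).
It also fails if it takes over 51 s, if anything falls off the work surface, if the arm or the gripper's body presses on something with over 40 N, if the wrist force passes 120 N, or if a joint passes its speed limit or range.

ROBOT

A 6-joint arm with a two-finger parallel gripper is mounted at the origin on the work surface. World frame = base frame: x ahead of the robot, y to its left, z up, the work surface at z = 0. Lengths are in mm, angles in degrees, forces in N, time in s.
With the tool pointing down it reaches from about 350 to 775 mm from the base axis. Payload 5.5 kg.
Tool frame: the origin (TCP) lies on the centre line of the jaws, within the pads' length; the fingertips stand ahead of it and the grasp point (between the pads) lies 2 mm behind it (robot.finger_overhang is the z of the fingertips in the tool frame, in mm); z points along the fingers, y is the direction in which the jaws open and shut (so a half turn about z gives the same grasp; the last joint's range is limited). The gripper opens to 85 mm and grips with 20 to 120 N. Pads are 22 mm wide; open, the fingers measure 114 mm over their backs; the gripper's body (76 mm by 85 mm) begins 54 mm behind the grasp point. The pads swing forward as they close: fully open they stand 13 mm farther back than shut.
Start: joints at [63.621, 17.945, 2.641, 74.691, 0, 82.002], TCP at [181.337, 545.699, 248.323] pointing down, gripper open.
Joint ranges: [-158.12, 158.12], [-49.38, 96.58], [-58.88, 72.47], [-126.05, 133.96], [-84.25, 85.87], [-180, 180]. Speed limits (degrees/s): [147.25, 147.25, 180, 180, 180, 180].

INTERFACE

Orientations are given as [roll, pitch, yaw] about the fixed x, y, z axes, in that order (R = Rz(yaw) Ry(pitch) Rx(roll)).
In Python, from cell import robot gives the robot as it stands.
- The arm moves only by the shell command python3 -m creep 'ROWS' [FORCE]. ROWS is text: rows parted by semicolons, each of 7 numbers parted by spaces: the shift along the tool's x, y, z in mm, then the turn, a rotation vector about the tool's x, y, z in degrees, then the opening, from 0 (shut) to 1 (fully open). In form: tx ty tz wx wy wz grip; .... A call has 1 to 20 rows; each row shifts and turns the commanded pose from where the row before left it, along the tool's axes as they then stand; what a row does not reach is not made up. A row lasts 1/10 s, in which the tool goes at most 50 mm and 8.59 degrees, less where a joint would pass 70% of its speed; a pose out of reach is approached as far as the arm can. A call with a gripper value outside its range is refused whole. The fingers move at their own pace and stop on an object; FORCE is the grip in N (left out, the last holds). Time passes only in rows, so rows that do not move let the fingers close. It gives the time, the measured TCP pose, the force and the opening at its end, in the units of the state.
- robot.state(): the state, without advancing time (a new reading comes with each control period).
- robot.get_image(name): name is "side" or "top"; returns (picture, depth): 420x560x3 uint8, red, green, blue; 420x560 float32, mm along the optical axis (not along the pixel's ray), 0 where there is no reading.
- robot.get_calibration(name): a dict with "K" (3x3 intrinsics, pixels), "position" and "orientation" of the camera in the world. Camera axes: x right, y up, looking along -z (the intrinsics and any distortion apply to the point x, -y, -z); pixel columns grow to the right and rows downward; lengths in mm; the calibration is good to about 2 mm. A picture is of the moment at which its call begins. get_calibration takes no time and is no camera call.
- robot.sign_off(): hands the job in, once; it reports no verdict.
Trained networks look in the newest picture that a camera, given by its name, has taken for a name from the list of things; names that differ only in an ending like _2 or _b are one class to them, and where a whole thing is asked for, a point or a joint stands for the part that bears it (a point fixed in the world has none). Each returns a list of dicts, best first, with "score" (0 to 1); they miss things now and then, are a little off and sometimes report something else, mostly with a low value. They report only what shows in the picture. A call takes as long as a camera call. They do not tell look-alikes from the thing itself.
- robot.outline_of(name, camera): "mask" (420x560 bool, what is visible of it) and "rect" ([centre column, centre row, width, height] in pixels, round what is visible of it).
- robot.place_of(name, camera): "xy" ([column, row] in pixels: a listed point, or the origin of a listed thing).
The state is a dict: "time": time; "q": joint angles; "qd": joint speeds; "tau": joint torques, N m; "ee_pos": TCP position; "tcp_rot": TCP orientation; "wrist_force": force on the tool from outside, world axes, zero at the start; "wrist_torque": the same for the moment, N m; "grip_width": opening from 0.0 (shut) to 1.0 (fully open).
Only numpy, scipy, OpenCV 4.12 (cv2) and the standard library are available. Lean on these libraries where they do the work, as an engineer would, in place of code of your own. Each camera call takes 0.05 s, during which the arm holds its last target. There are 200 camera calls.

## Working session

There is one attempt and no reset: what is moved stays moved. The work goes in short steps, Python scripts to look and compute and a shell command to move; the robot and the scene stay as the last step left them, time stands still between calls to the robot, and variables do not carry over. Pictures are saved under pics/ and viewed, about 8 in all and at most 12, crops included, and the job is handed in when it is done.

```bash
mkdir -p pics; ls; cat > h.py <<'E'
import numpy as np, cv2
from scipy.spatial.transform import Rotation as R
from cell import robot
def look(c,save=None):
    im,d=robot.get_image(c)
    if save: cv2.imwrite('pics/'+save,im[:,:,::-1])
    return im,d
def cam(c):
    k=robot.get_calibration(c); o=np.array(k['orientation'],float)
    M=o if o.shape==(3,3) else R.from_euler('xyz',o,degrees=True).as_matrix()
    return np.array(k['K']),np.array(k['position'],float),M
def unproj(c,u,v,d):
    K,p,M=cam(c); u,v,d=map(np.asarray,(u,v,d))
    x=(u-K[0,2])/K[0,0]*d; y=(v-K[1,2])/K[1,1]*d
    return np.stack([x,-y,-d],-1)@M.T+p
def proj(c,X):
    K,p,M=cam(c); q=(np.asarray(X)-p)@M
    return np.stack([K[0,0]*q[...,0]/-q[...,2]+K[0,2],K[1,1]*-q[...,1]/-q[...,2]+K[1,2]],-1)
def at(c,d,u,v,r=1):
    u0,v0=int(round(u)),int(round(v)); w=d[v0-r:v0+r+1,u0-r:u0+r+1]; w=w[w>0]
    return unproj(c,u,v,np.median(w)) if len(w) else None
E
python3 - <<'E'
from h import *
print(robot.get_calibration('top'));print(robot.get_calibration('side').keys(), 'dist?',robot.finger_overhang)
ims={}
for c in('top','side'):
    im,d=look(c,c+'0.png')
    for n in('scraper','spatula','scraper_grip','scraper_tip','bay','pocket','handle_end','upper','keeper_fin','brush','jar','dishes','wrench'):
        for r in robot.place_of(n,c)[:3]:
            u,v=r['xy']; 
            try: X=at(c,d,u,v)
            except Exception: X=None
            print(c,n,round(r['score'],2),np.round(r['xy'],1),None if X is None else X.round(0))
print(robot.state())
E
```

```text
pics
{'K': array([[405.69603542,   0.        , 277.08750342],
       [  0.        , 405.69603542, 211.94285517],
       [  0.        ,   0.        ,   1.        ]]), 'position': array([ 418.02313925, -120.7417236 , 1277.87573197]), 'orientation': array([  8.19119555,  -0.917068  , -89.74988916])}
dict_keys(['K', 'position', 'orientation']) dist? 17.0
top scraper 0.95 [347.9 229.5] [ 545. -362.   18.]
top scraper 0.81 [427.3 248. ] [ 489. -609.   19.]
top scraper 0.67 [352.1 163.8] [ 757. -379.   19.]
top spatula 0.89 [289.8 224.1] [ 562. -180.   17.]
top scraper_grip 0.77 [350.3 237.4] [ 521. -368.   20.]
top scraper_grip 0.67 [347.5 164. ] [ 756. -365.   18.]
top scraper_grip 0.67 [421.6 252.4] [ 475. -590.   18.]
top scraper_tip 0.75 [334.1 205.9] [ 622. -322.    2.]
top scraper_tip 0.56 [450.9 261.9] [ 447. -687.    3.]
top bay 0.9 [139.1 229.2] [539. 276.  54.]
top pocket 0.82 [117.1 235.9] [519. 342.  49.]
top handle_end 0.79 [166.5 225.9] [550. 195.  51.]
top handle_end 0.61 [294.1 168.8] [ 724. -190.   76.]
top upper 0.59 [132.7 212.2] [586. 286.  89.]
top keeper_fin 0.65 [182
[... 1282 characters left out ...]
   -1.]
side wrench 0.79 [207.4 230.4] [374.  16.   5.]
{'time': 1.4, 'q': array([ 6.36210827e+01,  1.79451569e+01,  2.64034421e+00,  7.46926300e+01,
       -5.64778703e-04,  8.20021225e+01]), 'qd': array([-0.16316241,  0.02801542, -0.00243388,  0.04486211, -0.04363689,
        0.02320869]), 'tau': array([ 2.38792913e-03, -4.80463099e+01,  2.98807669e+01,  3.27434245e-04,
       -8.41347446e-05, -8.92268872e-06]), 'ee_pos': array([181.33124216, 545.67714792, 248.31491341]), 'tcp_rot': array([1.79997546e+02, 9.15099210e-04, 1.61618960e+02]), 'wrist_force': array([0.13017282, 0.33030824, 0.0893234 ]), 'wrist_torque': array([0.04294853, 0.00429576, 0.07498661]), 'grip_width': 0.998771644929291}
```

```bash
python3 - <<'E'
from h import *
im,d=look('top')
big=cv2.resize(im[120:320,70:520],None,fx=1.75,fy=1.75,interpolation=cv2.INTER_CUBIC)
cv2.imwrite('pics/crop1.png',big[:,:,::-1])
for n in('scraper','bay','keeper','brush','keeper_fin','spatula'):
    for r in robot.outline_of(n,'top')[:3]:
        m=r['mask']; v,u=np.nonzero(m&(d>0)); X=unproj('top',u,v,d[v,u])
        rc=cv2.minAreaRect(X[:,:2].astype(np.float32)); 
        c=X.mean(0); w=np.linalg.eigh(np.cov(X[:,:2].T))[1][:,1]
        print(n,round(r['score'],2),np.round(r['rect']),'rect',np.round(rc[0],1),np.round(rc[1],1),round(rc[2],1),'mean',c.round(1),'ax',np.degrees(np.arctan2(w[1],w[0])).round(1),'z',np.percentile(X[:,2],[2,50,98]).round())
        if n=='bay':
            # plane normals by pts: RANSAC-free lstsq
            A=np.c_[X[:,:2],np.ones(len(X))]; s=np.linalg.lstsq(A,X[:,2],rcond=None)[0]
            for _ in range(10):
                e=X[:,2]-A@s; k=abs(e)<4; s=np.linalg.lstsq(A[k],X[k,2],rcond=None)[0]
            print('plane',s,'tilt',np.degrees(np.arctan(np.hypot(*s[:2]))),'az',np.degrees(np.arctan2(s[1],s[0])),k.sum(),len(X))
E
```

```text
scraper 0.85 [426. 255.  56.  36.] rect [ 483.5 -605.6] [180.6  61.2] 64.5 mean [ 473.6 -619.6    9.1] ax 67.3 z [-1.  6. 22.]
scraper 0.62 [344. 228.  30.  55.] rect [ 544.8 -361. ] [177.4  58.1] 24.4 mean [ 559.4 -352.1    9.4] ax -158.1 z [-1.  6. 22.]
scraper 0.61 [354. 160.  59.  20.] rect [ 757.6 -382.5] [ 60.1 179.6] 9.5 mean [ 761.8 -399.7    9.3] ax 98.6 z [-1.  7. 21.]
bay 0.62 [147. 219. 102.  59.] rect [570.5 264.4] [151.9 305.4] 10.4 mean [560.5 240.   62.4] ax 102.1 z [ 3. 64. 99.]
plane [ 4.80078662e-01  8.96420559e-02 -2.30237173e+02] tilt 26.02977779999134 az 10.576680178987626 2566 3862
keeper 0.56 [180. 226.  23.  16.] rect [545.3 142.9] [36.5 53.1] 9.4 mean [545.4 139.7  84.3] ax 90.4 z [ 42.  82. 104.]
brush 0.71 [147. 222.  99.  59.] rect [571.8 246.6] [147.9 270. ] 10.4 mean [558.8 239.9  63.6] ax 102.4 z [ 31.  64. 100.]
brush 0.61 [138. 212.  52.  13.] rect [590.5 278.8] [ 26.  161.7] 11.9 mean [585.8 289.2  89.1] ax 100.4 z [82. 89. 96.]
keeper_fin 0.66 [182. 226.  17.  12.] rect [543.9 141.7] [32.2 51.2] 9.1 mean [544.6 139.   86.9] ax 93.7 z [ 68.  83. 104.]
keeper_fin 0.33 [145. 222. 100.  62.] rect [569.2 265.9] [149.7 308.9] 10.4 mean [559.7 242.2  63.6] ax 101.4 z [30. 64. 99.]
keeper_fin 0.32 [345. 229.  32.  56.] rect [ 546.4 -362.2] [180.9  60.3] 27.0 mean [ 559.2 -351.2    9.1] ax -157.3 z [-1.  6. 22.]
spatula 0.92 [288. 224.   4.  55.] rect [ 570.1 -173.1] [ 22.5 173.2] 89.6 mean [ 571.3 -173.2   12.2] ax 178.6 z [-0. 15. 22.]
```

View pics/crop1.png

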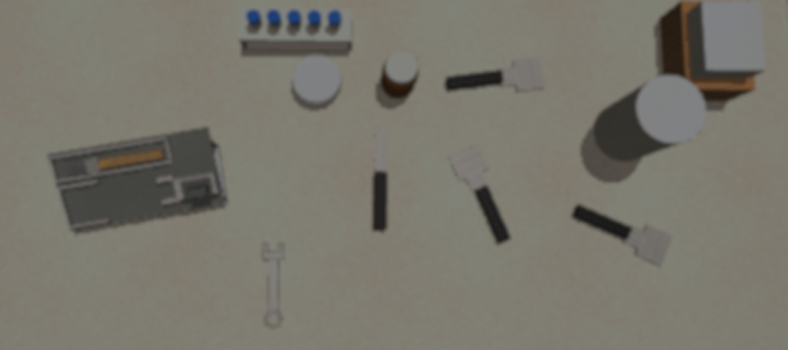

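The overhead picture shows the nearest wide scraper at crop (480,195), which is full-frame (344,229). It points away from the robot towards upper left. The tray is at full-frame about (147,222), with the keeper at its right end. Next I'll refine the bay frame.

```bash
cat >> h.py <<'E'
def bayR(az,t=26.):
    a,t=np.radians(az),np.radians(t)
    x=np.array([np.cos(t)*np.cos(a),np.cos(t)*np.sin(a),np.sin(t)]); y=np.array([-np.sin(a),np.cos(a),0])
    return np.c_[x,y,np.cross(x,y)]
E
python3 - <<'E'
from h import *
B=bayR(10.5); o=np.array([539,277,50.])
D={c:np.median([look(c)[1] for _ in range(4)],axis=0) for c in('top','side')}
v,u=np.mgrid[0:420,0:560]
for c in D:
    d=D[c]; X=unproj(c,u,v,d); 
    for nm,P in(('bench near tray',[430,250]),('bench scr',[600,-400])):
        k=(np.hypot(X[...,0]-P[0],X[...,1]-P[1])<25)&(d>0); print(c,nm,np.median(X[k][:,2]).round(1))
    Y=(X-o)@B; k=(abs(Y[...,0]-10)<100)&(abs(Y[...,1])<170)&(Y[...,2]>-20)&(d>0)
    Q=Y[k]; f=Q[(abs(Q[:,0])<28)&(abs(Q[:,1]-10)<65)]
    print(c,len(Q),'floor z',np.percentile(f[:,2],[10,50,90]).round(1), np.linalg.lstsq(np.c_[f[:,:2],np.ones(len(f))],f[:,2],rcond=None)[0].round(3))
    f0=np.median(f[:,2])
    # heightmap at 3mm/cell
    H=np.full((70,110),np.nan)
    I=((Q[:,0]+95)/3).astype(int).clip(0,69); J=((Q[:,1]+165)/3).astype(int).clip(0,109)
    o_=np.argsort(Q[:,2]); H[I[o_],J[o_]]=Q[o_,2]-f0
    g=np.nan_to_num((np.clip(H,-10,60)+10)/70*255,nan=0).astype(np.uint8)
    cv2.imwrite(f'pics/h_{c}.png',cv2.resize(cv2.applyColorMap(g,cv2.COLORMAP_JET)[::-1],None,fx=7,fy=7,interpolation=cv2.INTER_NEAREST))
    np.save(c+'Q.npy',Q-[0,0,f0])
    for a in range(-52,56,6):
        r=[]
        for ylo,yhi in((-93,-68),(-50,25),(35,90)):
            s=Q[(Q[:,0]>=a)&(Q[:,0]<a+6)&(Q[:,1]>ylo)&(Q[:,1]<yhi),2]-f0
            r.append(f'{np.median(s):.0f}/{len(s)}' if len(s) else '-')
        print(a+3,r)
    print('y profile',[(b+3,int(np.median(s)) if len(s:=Q[(abs(Q[:,0])<14)&(Q[:,1]>=b)&(Q[:,1]<b+6),2]-f0) else None) for b in range(-160,130,6)])
E
```

```text
top bench near tray 0.2
top bench scr 0.2
top 4829 floor z [1.3 2.9 4.5] [0.071 0.015 3.612]
-49 ['1/12', '-0/39', '-0/21']
-43 ['-0/17', '0/47', '12/18']
-37 ['0/16', '0/45', '1/56']
-31 ['6/2', '-0/48', '-0/33']
-25 ['12/18', '0/44', '-0/33']
-19 ['1/24', '0/51', '-0/39']
-13 ['-0/15', '-0/46', '0/32']
-7 ['-0/14', '0/46', '0/39']
-1 ['-0/15', '-0/49', '-0/33']
5 ['-0/13', '-0/48', '-0/36']
11 ['12/8', '0/49', '0/37']
17 ['10/25', '0/48', '-0/34']
23 ['-0/16', '-0/47', '0/35']
29 ['0/17', '0/51', '12/18']
35 ['1/17', '0/47', '1/58']
41 ['10/8', '9/27', '10/21']
47 ['2/20', '2/60', '10/39']
53 ['11/14', '12/39', '11/33']
y profile [(-157, 28), (-151, 32), (-145, 34), (-139, 30), (-133, 37), (-127, 34), (-121, 28), (-115, 26), (-109, 22), (-103, 20), (-97, 20), (-91, 0), (-85, 0), (-79, 0), (-73, 0), (-67, 0), (-61, 0), (-55, 0), (-49, 0), (-43, 0), (-37, 0), (-31, 0), (-25, 0), (-19, 0), (-13, 0), (-7, 0), (-1, 0), (5, 0), (11, 0), (17, 0), (23, 0), (29, 0), (35, 0), (41, 0), (47, 0), (53, 0), (59, 0), (65, 0), (71, 0), (77, 0), (83, 0), (89, 0), (95, 8), (101, None), (107, None), (
[... 497 characters left out ...]
8']
23 ['0/11', '0/28', '-0/19']
29 ['0/10', '-0/28', '9/25']
35 ['1/10', '-0/27', '1/14']
41 ['8/12', '8/32', '6/24']
47 ['-1/7', '0/26', '10/18']
53 ['9/16', '12/36', '10/14']
y profile [(-157, 34), (-151, 39), (-145, 53), (-139, 47), (-133, 55), (-127, 41), (-121, 29), (-115, 29), (-109, 23), (-103, 20), (-97, 21), (-91, 14), (-85, 12), (-79, 0), (-73, 0), (-67, 0), (-61, 0), (-55, 0), (-49, 0), (-43, 0), (-37, 0), (-31, 0), (-25, 0), (-19, 0), (-13, 0), (-7, 0), (-1, 0), (5, 0), (11, 0), (17, 0), (23, 0), (29, 0), (35, 0), (41, 0), (47, 0), (53, 0), (59, 0), (65, 0), (71, 0), (77, 0), (83, 0), (89, 0), (95, 6), (101, None), (107, None), (113, None), (119, None), (125, None), (131, None)]
```

```bash
python3 - <<'E'
import cv2
i=cv2.imread('pics/top0.png')
import numpy as np
import h
# rectified tray view (floor plane) at 2px/mm from top colour image
B=h.bayR(10.5); o=np.array([539,277,50.])
gx,gy=np.meshgrid(np.linspace(100,-60,320),np.linspace(-160,120,560),indexing='ij')
P=h.proj('top',o+gx[...,None]*B[:,0]+gy[...,None]*B[:,1]).astype(np.float32)
r=cv2.remap(i,P[...,0],P[...,1],cv2.INTER_CUBIC)
r=cv2.convertScaleAbs(r,alpha=1.8)
for y in range(-160,121,20): cv2.line(r,(2*(y+160),0),(2*(y+160),6 if y else 319),(0,255,255),1)
for x in(-40,-20,0,20,40,60,80): cv2.line(r,(0,2*(100-x)),(6 if x else 559,2*(100-x)),(0,255,0),1)
cv2.imwrite('pics/rect.png',r)
E
```

```text
(no output)
```

View pics/rect.png

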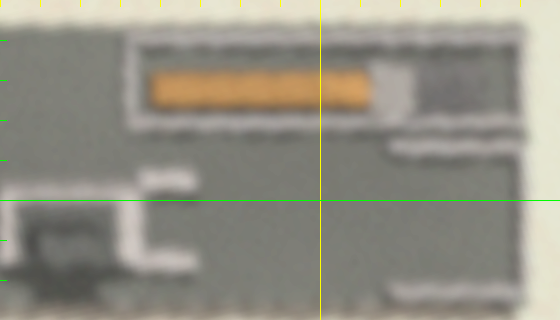

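```bash
python3 - <<'E'
from h import *
for c in('top','side'):
    Q=np.load(c+'Q.npy')
    def ext(m,ax):
        s=Q[m][:,ax]; return len(s),np.percentile(s,[3,15,50,85,97]).round(1)
    x,y,z=Q.T; top=(z>10)&(z<14)
    print(c,'pocket lo',ext(top&(x<-30)&(x>-60)&(y>40)&(y<85),0)); print('pocket hi',ext(top&(x>15)&(x<38)&(y>40)&(y<85),0))
    print('pocket wall y',ext(top&(x<-30)&(x>-60)&(y>10)&(y<105),1))
    print('blk lo',ext(top&(x<-12)&(x>-40)&(y<-68)&(y>-90),0)); print('blk hi',ext(top&(x>2)&(x<30)&(y<-68)&(y>-90),0))
    print('blk y',ext(top&(abs(x+6)>14)&(abs(x+6)<26)&(y<-50)&(y>-90),1))
    print('guide y',ext((z>18)&(z<22)&(abs(x+6)<10)&(y<-80)&(y>-110),1))
    print('endwall',ext((z>6)&(z<14)&(abs(x+6)<26)&(y>80),1))
    f=(z>51)&(z<60)&(y<-100); print('fin top',ext(f,0),ext(f,1),ext(f,2))
    pl=(z>27)&(z<31)&(y<-90); print('plate',ext(pl,0),ext(pl,1))
E
```

```text
top pocket lo (18, array([-42.9, -42.3, -40.8, -39.1, -38.8]))
pocket hi (16, array([29.6, 30.1, 31.2, 32.1, 32.9]))
pocket wall y (33, array([31. , 37.5, 62.5, 90.1, 95.9]))
blk lo (19, array([-28.3, -27.3, -25.1, -22.6, -21.3]))
blk hi (16, array([11.6, 12.3, 14. , 16.9, 18.4]))
blk y (35, array([-89.2, -86.3, -77.8, -71.7, -69. ]))
guide y (17, array([-106.5, -104.5, -101.2,  -97.5,  -96.9]))
endwall (31, array([93.3, 93.6, 94.7, 96.6, 97.6]))
fin top (57, array([-11.9,  -9.6,  -4.4,   0.5,   1.6])) (57, array([-153.5, -149.7, -138.4, -127.9, -123.7])) (57, array([51.4, 54.6, 55.8, 57. , 58. ]))
plate (76, array([-18.6, -11.6,   2.2,   7.4,   9.4])) (76, array([-158.4, -155.7, -134.2, -113. , -110.1]))
side pocket lo (9, array([-43.2, -42.8, -41.7, -40.5, -39.9]))
pocket hi (9, array([29.3, 29.9, 30.9, 31.7, 32. ]))
pocket wall y (15, array([33.6, 42.1, 66.3, 92.9, 95.6]))
blk lo (10, array([-29.5, -28.7, -26.6, -23.6, -22.3]))
blk hi (10, array([11.1, 11.9, 13.9, 16.2, 17.1]))
blk y (20, array([-88.6, -86.5, -78.6, -72.4, -69.9]))
guide y (3, array([-102.8, -101.9,  -99.4,  -98.6,  -98.3]))
endwall (27, array([90.2, 91.2, 92.3, 94.9, 96.4]))
fin top (36, array([-12.7, -11.4,  -6.3,  -1.2,   0.1])) (36, array([-155. , -153.6, -141.8, -130.8, -126.8])) (36, array([52.4, 53.9, 55.8, 57. , 58.5]))
plate (56, array([-20.6, -18.6, -12.3,   5.9,   8.5])) (56, array([-161.5, -158.4, -144.5, -119.9, -113.6]))
```

```bash
python3 -m creep '-18 -50 0 0 0 0 0.6;-18 -46 0 0 0 0 0.6;-18 -46 0 0 0 0 0.6;-18 -46 0 0 0 0 0.6;-18 -46 0 0 0 0 0.6;-18 -46 0 0 0 0 0.6;-18 -46 0 0 0 0 0.6;-18 -46 0 0 0 0 0.6'
```

```text
time: 2.95
ee_pos: [200.1, 149.7, 248.5]
tcp_rot: [179.9, 0.1, 161.7]
wrist_force: [1.5, -0.5, 0.2]
grip_width: 0.601
```

```bash
python3 -m creep '-47 16 0 0 0 0 0.6;-47 16 0 0 0 0 0.6;-47 16 0 0 0 0 0.6;-47 16 0 0 0 0 0.6;-47 16 0 0 0 0 0.6;-20 -39 8 0 0 0 0.6;-20 -39 8 0 0 0 0.6;-20 -39 8 0 0 0 0.6;-20 -39 8 0 0 0 0.6;-20 -39 8 0 0 0 0.6;-20 -39 8 0 0 0 0.6;-20 -39 8 0 0 0 0.6;-20 -39 8 0 0 0 0.6;-20 -39 8 0 0 0 0.6;-20 -39 8 0 0 0 0.6;-20 -39 8 0 0 0 0.6;-20 -39 8 0 0 0 0.6'
python3 -m creep '0 0 0 0 0 8.5 0.6;0 0 0 0 0 8.5 0.6;0 0 0 0 0 8.5 0.6;0 0 0 0 0 8.5 0.6;0 0 0 0 0 8.5 0.6;0 0 0 0 0 8.5 0.6;0 0 0 0 0 8.5 0.6;0 0 0 0 0 8.5 0.6;0 0 0 0 0 8.5 0.6;0 0 0 0 0 8.5 0.6;0 0 0 0 0 8.5 0.6;0 0 0 0 0 8.5 0.6;0 0 0 0 0 8.5 0.6;0 0 0 0 0 8.5 0.6;0 0 0 0 0 8.5 0.6;0 0 0 0 0 8.5 0.6;0 0 0 0 0 0 0.6'
```

```text
time: 4.65
ee_pos: [529.1, -368.8, 151.9]
tcp_rot: [180.0, 0.0, 161.6]
wrist_force: [0.3, -0.2, 0.2]
grip_width: 0.599
time: 6.35
ee_pos: [529.1, -366.9, 152.2]
tcp_rot: [-180.0, -0.0, 25.6]
wrist_force: [-0.3, 0.3, -0.2]
grip_width: 0.601
```

```bash
python3 - <<'E'
from h import *
for c in('side','top'):
    im,d=look(c,f'g_{c}.png'); v,u=np.mgrid[0:420,0:560]; X=unproj(c,u,v,d)
    k=(d>0)&(np.hypot(X[...,0]-545,X[...,1]+361)<110)&(X[...,2]>13)&(X[...,2]<24)
    P=X[k]; w=np.linalg.eigh(np.cov(P[:,:2].T))[1][:,1]; rc=cv2.minAreaRect(P[:,:2].astype(np.float32))
    print(c,len(P),P.mean(0).round(1),np.degrees(np.arctan(w[1]/w[0])).round(1),rc)
    cv2.imwrite(f'pics/gc_{c}.png',cv2.resize(im[200:340,250:430],None,fx=4,fy=4)[:,:,::-1])
E
```

```text
side 284 [ 505.6 -376.7   17.2] 22.9 ((506.90386962890625, -375.68951416015625), (101.98521423339844, 24.022113800048828), 22.905807495117188)
top 34 [ 548.7 -355.    17.4] -62.6 ((549.5282592773438, -356.0053405761719), (15.37816333770752, 20.71092414855957), 27.397397994995117)
```

View pics/gc_side.png

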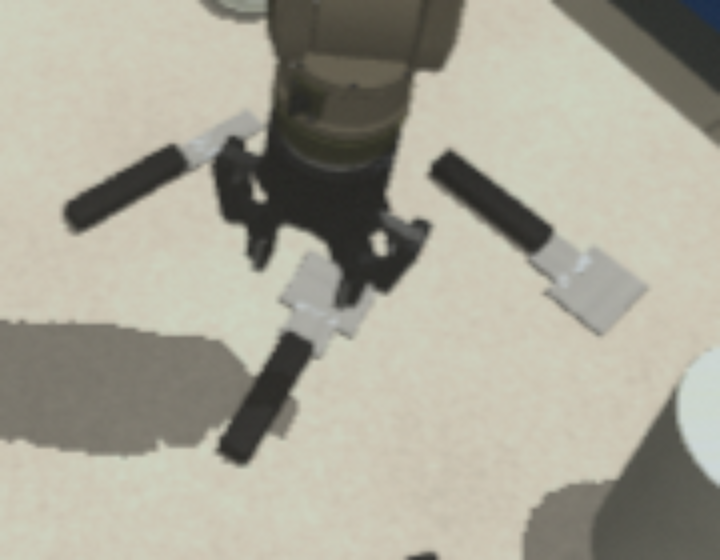

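```bash
python3 -m creep '0 0 20 0 0 1 0.6;0 0 20 0 0 0 0.6;0 0 20 0 0 0 0.6;0 0 20 0 0 0 0.6;0 0 15 0 0 0 0.6;0 0 12 0 0 0 0.6;0 0 10 0 0 0 0.6;0 0 8 0 0 0 0.6;0 0 5 0 0 0 0.6;0 0 2 0 0 0 0.6;0 0 0 0 0 0 0.6' 40
python3 -m creep '0 0 0 0 0 0 0.4;0 0 0 0 0 0 0.3;0 0 0 0 0 0 0.2;0 0 0 0 0 0 0.1;0 0 0 0 0 0 0;0 0 0 0 0 0 0;0 0 0 0 0 0 0' 50
```

```text
time: 7.55
ee_pos: [529.2, -366.9, 20.4]
tcp_rot: [180.0, -0.0, 24.6]
wrist_force: [-0.7, 0.5, 0.2]
grip_width: 0.6
time: 8.25
ee_pos: [529.4, -367.1, 21.1]
tcp_rot: [180.0, -0.0, 24.6]
wrist_force: [-0.3, 1.4, 6.3]
grip_width: 0.266
```

```bash
python3 -m creep '0 0 -5 0 0 0 0;0 0 -10 0 0 0 0;0 0 -20 0 0 0 0;0 0 -25 0 0 0 0;0 0 -30 0 0 0 0;0 0 -30 0 0 0 0;0 0 -30 0 0 0 0;0 0 -30 0 0 0 0;0 0 -20 0 0 0 0;0 0 0 0 0 0 0'
python3 - <<'E'
from h import *
s=robot.state(); T=R.from_euler('xyz',s['tcp_rot'],degrees=True).as_matrix(); p=s['ee_pos']
for c in('side','top'):
    im,d=look(c,f'l_{c}.png'); v,u=np.mgrid[0:420,0:560]; X=unproj(c,u,v,d); Y=(X-p)@T
    k=(d>0)&(abs(Y[...,0])<140)&(abs(Y[...,1])<45)&(Y[...,2]>-15)&(Y[...,2]<45)
    P=Y[k]
    for nm,m in(('handle',(P[:,0]<-15)),('blade',P[:,0]>60)):
        q=P[m]; 
        if len(q)<5: print(c,nm,len(q)); continue
        print(c,nm,len(q),'x',np.percentile(q[:,0],[2,50,98]).round(1),'y',np.percentile(q[:,1],[3,50,97]).round(1),'z',np.percentile(q[:,2],[10,50,90]).round(1),'dy/dx,dz/dx',np.polyfit(q[:,0],q[:,1],1).round(3),np.polyfit(q[:,0],q[:,2],1).round(3))
    a=proj(c,p).astype(int); 
    cv2.imwrite(f'pics/lc_{c}.png',cv2.resize(im[max(0,a[1]-60):a[1]+70,a[0]-80:a[0]+80],None,fx=4,fy=4)[:,:,::-1])
E
```

```text
time: 9.25
ee_pos: [530.4, -368.0, 224.3]
tcp_rot: [179.7, -0.2, 24.6]
wrist_force: [1.1, 0.0, -0.0]
grip_width: 0.271
side handle 259 x [-75.3 -48.9 -16.8] y [-10.    1.7  12.4] z [2.1 4.3 9.6] dy/dx,dz/dx [0.022 2.822] [-0.044  3.058]
side blade 32 x [ 60.5  95.5 104.7] y [19.6 26.8 31.4] z [16.1 18.  19.7] dy/dx,dz/dx [-0.031 29.498] [ 0.03  15.189]
top handle 0
top blade 376 x [ 60.8  82.7 104.4] y [-29.3  -1.2  27.8] z [17.1 19.8 22.1] dy/dx,dz/dx [ 0.006 -1.473] [-6.0000e-03  2.0251e+01]
```

View pics/lc_side.png

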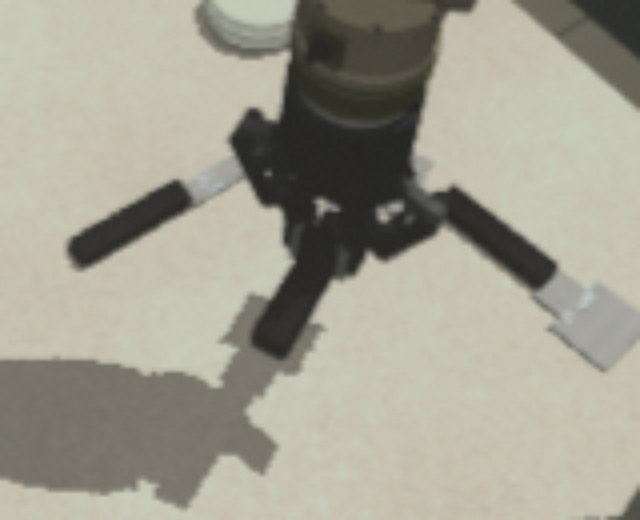

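```bash
cat >> h.py <<'E'
B=bayR(10.5); BO=np.array([539,277,50.])+B@np.array([-5.5,-2.5,2.4])
TT=np.c_[B[:,1],B[:,0],-B[:,2]]
def delta(P):
    s=robot.state(); T=R.from_euler('xyz',s['tcp_rot'],degrees=True).as_matrix()
    return 'shift(tool now)',((P-s['ee_pos'])@T).round(1),'shift(target frame)',((P-s['ee_pos'])@TT).round(1),'rotvec',R.from_matrix(T.T@TT).as_rotvec(degrees=True).round(2)
E
python3 - <<'E'
from h import *
print(BO.round(1)); P=BO+B@np.array([0,-14.5,131]); print(P.round(1),*delta(P))
s=robot.state(); T=R.from_euler('xyz',s['tcp_rot'],degrees=True).as_matrix()
T1=R.from_euler('xyz',[180,0,100.5],degrees=True).as_matrix()
print('z turn',R.from_matrix(T.T@T1).as_rotvec(degrees=True),'tilt',R.from_matrix(T1.T@TT).as_rotvec(degrees=True))
E
```

```text
[533.6 273.4  49.7]
[479.7 248.7 167.5] shift(tool now) [ 211.6 -580.2   52.5] shift(target frame) [614.3  34.2  75.2] rotvec [-22.05  17.2  -74.49]
z turn [ 1.29288767e-02  2.18936592e-03 -7.58823906e+01] tilt [-2.60000000e+01 -2.90399037e-15  1.17833710e-14]
```

```bash
python3 -m creep '5 -14 0 0 0 0 0;10 -26 0 0 0 0 0;13 -36 0 0 0 0 0;13 -36 0 0 0 0 0;13 -36 0 0 0 0 0;13 -36 0 0 0 0 0;13 -36 0 0 0 0 0;13 -36 0 0 0 0 0;13 -36 0 0 0 0 0;13 -36 0 0 0 0 0;13 -36 0 0 0 0 0;13 -36 0 0 0 0 0;13 -36 0 0 0 0 0;13 -36 0 0 0 0 0;13 -36 0 0 0 0 0;13 -36 0 0 0 0 0;10 -22 0 0 0 0 0;5 -12 0 0 0 0 0;0 0 0 0 0 0 0'
python3 -m creep '0 0 0 0 0 -4 0;0 0 0 0 0 -6 0;0 0 0 0 0 -7 0;0 0 0 0 0 -7 0;0 0 0 0 0 -7 0;0 0 0 0 0 -7 0;0 0 0 0 0 -7 0;0 0 0 0 0 -7 0;0 0 0 0 0 -7 0;0 0 0 0 0 -7 0;0 0 0 0 0 -6 0;0 0 0 0 0 -4 0;0 0 0 -4 0 0 0;0 0 0 -6 0 0 0;0 0 0 -6 0 0 0;0 0 0 -6 0 0 0;0 0 0 -4 0 0 0;0 0 0 0 0 0 0'
python3 - <<'E'
from h import *
print(*delta(BO+B@np.array([0,-14.5,71])),robot.state()['q'].round(0))
E
```

```text
time: 11.25
ee_pos: [479.5, 248.1, 219.0]
tcp_rot: [-180.0, 0.1, 24.8]
wrist_force: [0.9, 0.2, -2.0]
grip_width: 0.263
time: 13.05
ee_pos: [477.3, 244.7, 217.9]
tcp_rot: [154.2, 0.1, 100.6]
wrist_force: [-0.2, 0.5, -1.6]
grip_width: 0.265
shift(tool now) [  3.6 -18.9 106.7] shift(target frame) [  3.5 -19.3 106.6] rotvec [-0.21  0.03  0.08] [ 21.  -4. -33.  35.  -5.  99.]
```

```bash
python3 -m creep '0.6 -3 10 0 0 0 0;0.6 -3 20 0 0 0 0;0.6 -3.3 20 0 0 0 0;0.6 -3.3 20 0 0 0 0;0.6 -3.3 20 0 0 0 0;0.6 -3.3 16 -0.2 0 0 0;0 0 0 0 0 0 0;0 0 0 0 0 0 0'
python3 - <<'E'
from h import *
print(*delta(BO+B@np.array([0,-14.5,21.])))
for c in('side','top'):
    im,d=look(c,f'p_{c}.png'); v,u=np.mgrid[0:420,0:560]; X=unproj(c,u,v,d); Y=(X-BO)@B
    k=(d>0)&(abs(Y[...,0])<50)&(abs(Y[...,1])<110)&(Y[...,2]>35)&(Y[...,2]<74)
    P=Y[k]
    for nm,m in(('handle',P[:,1]<-30),('blade',(P[:,1]>45)&(P[:,2]<58))):
        q=P[m]
        if len(q)<5: print(c,nm,len(q)); continue
        print(c,nm,len(q),'x',np.percentile(q[:,0],[3,50,97]).round(1),'y',np.percentile(q[:,1],[2,50,98]).round(1),'z',np.percentile(q[:,2],[10,50,90]).round(1),np.polyfit(q[:,1],q[:,2],1).round(3))
    a=proj(c,BO).astype(int); x0,y0=max(0,a[0]-85),max(0,a[1]-65)
    cv2.imwrite(f'pics/pc_{c}.png',cv2.resize(im[y0:y0+130,x0:x0+170],None,fx=3,fy=3)[:,:,::-1])
a,b=[cv2.imread(f'pics/pc_{c}.png') for c in('side','top')]
hh=min(a.shape[0],b.shape[0]); j=np.hstack([a[:hh],b[:hh]]); cv2.imwrite('pics/pj.png',cv2.resize(j,(800,int(hh*800/j.shape[1]))))
E
```

```text
time: 13.85
ee_pos: [509.6, 255.5, 115.8]
tcp_rot: [153.9, 0.0, 100.6]
wrist_force: [0.3, 1.1, -2.3]
grip_width: 0.266
shift(tool now) [-1.2 -4.9 50.2] shift(target frame) [-1.2 -4.8 50.2] rotvec [ 0.06 -0.01  0.08]
side handle 124 x [-6.4  4.6 16.2] y [-91.3 -65.6 -32. ] z [61.8 65.9 69. ] [ 0.086 70.652]
side blade 8 x [-23.2 -20.7 -16.3] y [46.6 50.3 62. ] z [49.1 51.3 55. ] [-0.19  61.832]
top handle 192 x [-3.5  9.3 18.7] y [-87.8 -60.1 -31.9] z [59.3 67.6 71.1] [4.2000e-02 6.9339e+01]
top blade 274 x [-18.4  12.3  36.9] y [46.3 71.2 91.2] z [51.6 54.3 57. ] [-8.0000e-03  5.4846e+01]
```

View pics/pj.png

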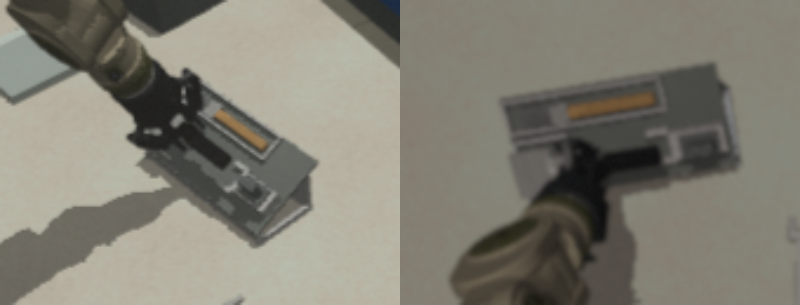

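```bash
python3 -m creep '-0.5 -3 5 0 0 0 0;-0.5 -2.5 10 0 0 0 0;0 0 10 0 0 0 0;0 0 8 0 0 0 0;0 0 6 0 0 0 0;0 0 4 0 0 0 0;0 0 2 0 0 0 0;0 0 1 0 0 0 0;0 0 0 0 0 0 0;0 0 0 0 0 0 0'
python3 - <<'E'
from h import *
print(*delta(BO+B@np.array([0,-14.5,21.])))
E
python3 -m creep '0 0 1 0 0 0 0;0 0 0 0 0 0 0'; python3 -m creep '0 0 1 0 0 0 0;0 0 0 0 0 0 0'
```

```text
time: 14.95
ee_pos: [524.5, 257.8, 73.2]
tcp_rot: [153.8, -0.0, 100.6]
wrist_force: [0.5, -0.1, -1.3]
grip_width: 0.267
shift(tool now) [-0.7  0.3  5.3] shift(target frame) [-0.7  0.3  5.3] rotvec [ 0.23 -0.06  0.1 ]
time: 15.15
ee_pos: [524.9, 257.8, 72.2]
tcp_rot: [153.8, -0.0, 100.6]
wrist_force: [0.3, -0.4, -2.1]
grip_width: 0.263
time: 15.35
ee_pos: [525.2, 257.8, 71.1]
tcp_rot: [153.8, -0.0, 100.6]
wrist_force: [0.7, -0.2, -2.7]
grip_width: 0.266
```

```bash
for i in 1; do python3 -m creep '0 0 1 0 0 0 0;0 0 0 0 0 0 0'; python3 -m creep '0 0 1 0 0 0 0;0 0 0 0 0 0 0';python3 -m creep '0 0 0.7 0 0 0 0;0 0 0 0 0 0 0'; done
python3 - <<'E'
from h import *
print(*delta(BO+B@np.array([0,-14.5,21.])))
E
```

```text
time: 15.55
ee_pos: [525.7, 257.9, 70.1]
tcp_rot: [153.8, -0.0, 100.6]
wrist_force: [-0.1, 0.1, -1.8]
grip_width: 0.265
time: 15.75
ee_pos: [526.1, 258.0, 69.3]
tcp_rot: [153.8, -0.0, 100.6]
wrist_force: [0.5, -0.1, -2.4]
grip_width: 0.265
time: 15.95
ee_pos: [526.2, 258.1, 69.2]
tcp_rot: [153.8, 0.0, 100.6]
wrist_force: [-4.8, -1.9, 4.2]
grip_width: 0.26
shift(tool now) [-0.7  0.5  0.8] shift(target frame) [-0.7  0.5  0.8] rotvec [ 0.21 -0.05  0.12]
```

```bash
python3 -m creep '0 0 0 0 0 0 0.32;0 0 0 0 0 0 0.38;0 0 0 0 0 0 0.45;0 0 0 0 0 0 0.5;0 0 0 0 0 0 0.5;0 0 0 0 0 0 0.5;0 0 -3 0 0 0 0.5;0 0 -8 0 0 0 0.5;0 0 -15 0 0 0 0.5;0 0 -25 0 0 0 0.5;0 0 -30 0 0 0 0.5;0 0 -30 0 0 0 0.5;0 0 0 0 0 0 0.5'
cat > chk.py <<'E'
from h import *; import sys
tag=sys.argv[1]
for c in('side','top'):
    im,d=look(c); v,u=np.mgrid[0:420,0:560]; X=unproj(c,u,v,d); Y=(X-BO)@B
    k=(d>0)&(abs(Y[...,0])<50)&(abs(Y[...,1])<170)&(Y[...,2]>-5)&(Y[...,2]<65); P=Y[k]; dark=im[k].max(1)<60
    def pr(nm,q):
        if len(q)>4: print(c,nm,len(q),'x',np.percentile(q[:,0],[3,50,97]).round(1),'y',np.percentile(q[:,1],[2,50,98]).round(1),'z',np.percentile(q[:,2],[10,50,90]).round(1))
    y,z=P[:,1],P[:,2]
    pr('handle',P[(z>13)&(z<20.5)&(y>-93)&(y<20)]); pr('bladetop',P[(z>2.5)&(z<6)&(y>35)&(y<94)&(abs(P[:,0])<33)])
    q=P[(z>52)&(z<60)&(y<-80)]; pr('fintop',q)
    a=proj(c,BO).astype(int); x0,y0=max(0,a[0]-75),max(0,a[1]-60)
    cv2.imwrite(f'pics/t_{c}.png',cv2.resize(im[y0:y0+120,x0:x0+150],(500,400),interpolation=cv2.INTER_CUBIC)[:,:,::-1])
j=np.hstack([cv2.imread(f'pics/t_{c}.png') for c in('side','top')]); cv2.imwrite(f'pics/{tag}.png',cv2.resize(j,(800,320)))
E
python3 chk.py r1
python3 -c "
from h import *
print(*delta(BO+B@np.array([0.2,-137,100.])))"
```

```text
time: 17.25
ee_pos: [479.1, 249.8, 173.2]
tcp_rot: [153.4, -0.1, 100.7]
wrist_force: [0.8, 0.7, 0.3]
grip_width: 0.504
side handle 152 x [-11.6   1.   20.7] y [-87.6 -42.1  10.9] z [14.3 17.3 19.1]
side bladetop 87 x [-26.7   3.9  29.5] y [35.6 62.5 92.7] z [2.9 4.3 5.6]
side fintop 30 x [-6.7 -0.7  5.4] y [-152.9 -137.8 -122.7] z [54.  55.8 57.5]
top handle 262 x [-17.3   2.4  26.5] y [-88.7 -44.4  11.6] z [14.2 17.3 19.7]
top bladetop 117 x [-25.4  15.4  30.1] y [37.4 73.6 91.1] z [3.  4.3 5.6]
top fintop 54 x [-6.5  1.3  7.3] y [-151.6 -135.8 -120.7] z [53.8 56.  59.1]
shift(tool now) [-123.3   -0.3   33.3] shift(target frame) [-1.233e+02  1.000e-01  3.350e+01] rotvec [ 0.37 -0.09  0.11]
```

View pics/r1.png

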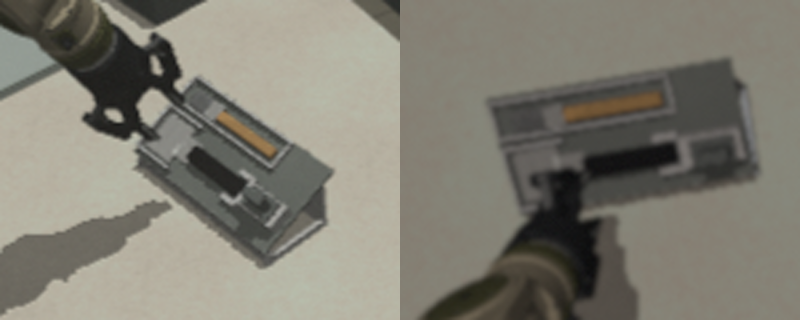

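```bash
python3 -m creep '-10 0 0 0 0 0 0.5;-20 0 0 0 0 0 0.5;-25 0 0 0 0 0 0.5;-25 0 0 0 0 0 0.5;-25 0 0 0 0 0 0.5;-15 0 0 0 0 0 0.5;-3.5 0 10 0.3 0 0 0.5;0 0 20 0 0 0 0.5;0 0 20 0 0 0 0.5;0 0 15 0 0 0 0.5;0 0 9 0 0 0 0.5;0 0 4 0 0 0 0.5;0 0 0 0 0 0 0.5'
python3 -c "
from h import *
print(*delta(BO+B@np.array([0.2,-137,55.])))"
python3 -m creep '0 0 0 0 0 0 0.35;0 0 0 0 0 0 0.2;0 0 0 0 0 0 0.1;0 0 0 0 0 0 0;0 0 0 0 0 0 0;0 0 0 0 0 0 0' 25
```

```text
time: 18.65
ee_pos: [534.1, 134.0, 97.1]
tcp_rot: [154.2, -0.0, 100.6]
wrist_force: [-0.6, 0.3, -0.0]
grip_width: 0.501
shift(tool now) [ 0.2  1.8 -1.5] shift(target frame) [ 0.2  1.8 -1.5] rotvec [-0.2  -0.07  0.11]
time: 19.25
ee_pos: [533.9, 133.9, 98.6]
tcp_rot: [154.1, 0.0, 100.6]
wrist_force: [-5.7, -1.8, 5.0]
grip_width: 0.157
```

```bash
python3 -m creep '0 1 -1.5 0 0 0 0;0 0 -1 0 0 0 0;2 0 0 0 0 0 0;4 0 0 0 0 0 0;5 0 0 0 0 0 0;5 0 0 0 0 0 0;5 0 0 0 0 0 0;5 0 0 0 0 0 0;4 0 0 0 0 0 0;0 0 0 0 0 0 0'
python3 -c "
from h import *
print(*delta(BO+B@np.array([0.2,-137,55.])))"
```

```text
time: 20.25
ee_pos: [528.2, 163.4, 98.8]
tcp_rot: [154.3, -0.0, 100.6]
wrist_force: [12.4, 1.8, -20.8]
grip_width: 0.157
shift(tool now) [-29.8   1.4   0.2] shift(target frame) [-29.8   1.5   0.2] rotvec [-0.26 -0.06  0.1 ]
```

```bash
python3 -m creep '0 0 1 0 0 0 0;0 0 0.9 0 0 0 0;3 0 0 0 0 0 0;4 0 0 0 0 0 0;3 0 0 0 0 0 0;0 0 0 0 0 0 0'
python3 -m creep '2 0 0 0 0 0 0;0 0 0 0 0 0 0'; python3 -m creep '2 0 0 0 0 0 0;0 0 0 0 0 0 0'
python3 -c "
from h import *
print(*delta(BO+B@np.array([0.2,-137,55.])))"
```

```text
time: 20.85
ee_pos: [526.5, 173.6, 98.7]
tcp_rot: [154.2, -0.0, 100.6]
wrist_force: [-4.7, -1.5, 1.1]
grip_width: 0.154
time: 21.05
ee_pos: [526.4, 174.4, 98.7]
tcp_rot: [154.2, 0.1, 100.5]
wrist_force: [-4.7, -5.5, 0.0]
grip_width: 0.155
time: 21.25
ee_pos: [526.3, 174.7, 98.7]
tcp_rot: [154.2, 0.3, 100.4]
wrist_force: [-3.7, -11.7, 1.7]
grip_width: 0.155
shift(tool now) [-41.2   1.3   0.3] shift(target frame) [-41.2   1.3   0. ] rotvec [-0.22  0.34  0.03]
```

```bash
python3 -m creep '2.5 0 0 0 0 0 0;0 0 0 0 0 0 0'
python3 -m creep '-4 0 0 0 0 0 0;0 0 0 0 0 0 0;0 0 0 0 0 0 0.25;0 0 0 0 0 0 0.4;0 0 0 0 0 0 0.5;0 0 -10 0 0 0 0.5;0 0 -20 0 0 0 0.5;0 0 -30 0 0 0 0.5;0 0 -30 0 0 0 0.5;0 -30 -30 0 0 0 0.5;0 -40 -20 0 0 0 0.5;0 -45 0 0 0 0 0.5;0 -40 0 0 0 0 0.5;0 0 0 0 0 0 0.5'
sed -i 's/z<20.5)&(y>-93)&(y<20)/z<20.5)\&(y>-93)\&(y<20)\&(abs(P[:,0])<15)/' chk.py; cat >> chk.py <<'E'
    q=P[(z>27)&(z<31)&(y<-60)&(abs(P[:,0])<14)]; pr('plate',q)
E
sed -i '/plate/d' chk.py; sed -i "s/^    a=proj/    pr('plate',P[(z>26.5)\&(z<32)\&(y<-50)])\n    a=proj/" chk.py
python3 chk.py r2
```

```text
time: 21.45
ee_pos: [526.3, 174.9, 98.7]
tcp_rot: [154.2, 0.6, 100.2]
wrist_force: [-4.2, -20.2, 2.8]
grip_width: 0.156
time: 22.85
ee_pos: [322.6, 137.9, 152.6]
tcp_rot: [154.6, -0.0, 100.7]
wrist_force: [0.3, -0.2, -0.1]
grip_width: 0.499
side handle 92 x [-11.5  -1.1  10.5] y [-52.8 -23.1  11.2] z [14.3 17.6 19.5]
side bladetop 101 x [-27.8   2.3  29.8] y [36.4 62.9 88.6] z [2.8 4.2 5.6]
side fintop 33 x [-6.9 -0.5  5.7] y [-112.5  -98.3  -84.2] z [53.4 55.5 57.7]
side plate 45 x [-14.1  -4.2  13.9] y [-117.9 -102.1  -71.5] z [27.5 29.4 31.2]
top handle 176 x [-9.4  2.5 12.5] y [-62.8 -24.8  12.8] z [15.  17.4 19.7]
top bladetop 197 x [-28.3  -0.7  31.3] y [36.7 62.1 90.4] z [2.9 4.3 5.7]
top fintop 47 x [-6.   0.6  6.6] y [-110.3  -95.1  -81.9] z [54.  55.8 59. ]
top plate 70 x [-12.    8.2  15.8] y [-131.9  -92.6  -66.2] z [27.  29.2 31.4]
```

View pics/r2.png

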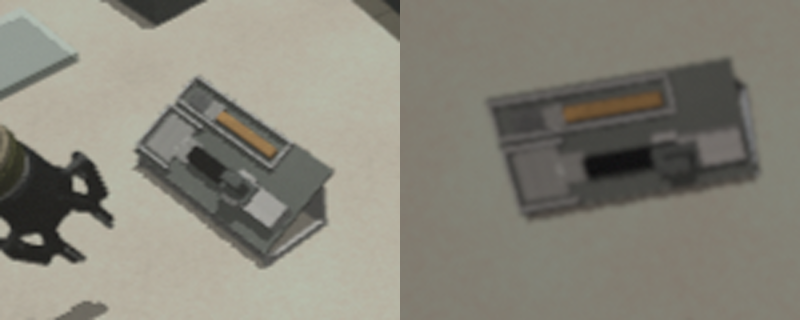

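```bash
python3 -c "
from cell import robot
print(robot.sign_off())"
```

```text
the job is handed in; nothing more can be done
None
```

The wide scraper nearest the robot is in the lower compartment, blade in the wide pocket. I set it down onto the floor until I felt light contact, let go, and then slid the keeper over its handle. I handed in at about 23 s; hand-in gives no verdict.

**Scraper:** in the last camera check it lay flat, about 1 mm off centre across the slope. The blade tip was at bay y of about 89–90 mm. It was released before the keeper moved.

**Keeper:** it stopped dead against a 20 N push. Its leading edge is at bay y of about -67 mm from the top camera, which corresponds to a joint value near 45 mm, fully home. The side camera put that edge about 5 mm further back (-71.5 mm). The fin travelled about 40 mm, so that fits if the keeper started about 4 mm in.

**Hiccup:** while sliding the keeper I briefly pulled up on its fin with about 24 N, then relaxed it. This showed no effect on the scraper.

**Bystanders:** the brush looks undisturbed. I did not re-measure the other bystanders afterwards; nothing I did came near them.

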